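Put the hole-saw set back in its tray

TASK

Put the hole-saw set away in its tray: stand each of the three hole saws, teeth down and fully home, in the holder block bored for its size, and lay the arbor with the pilot drill flat in the block with the long trough, along the trough (either end first). The open pipe coupling and the hex bolt with its nut are not part of the set: leave them where they are.

Things in the scene. Friction and masses are not known exactly. Their poses are not given: they have to be found in the camera images.
- saw_small_c (a point): smallest hole saw: dark steel cup standing teeth down, closed flat top with a black threaded bore, outside diameter 26 mm, height 54 mm. The point is its centre, 27 mm above its teeth; z up along its axis. It is round, so its yaw does not matter. Grasp across the diameter, near the top.
- saw_medium_c (a point): middle hole saw, the same shape, outside diameter 35 mm, height 54 mm. The point is its centre, 27 mm above its teeth; z up along its axis.
- saw_large_c (a point): largest hole saw, the same shape, outside diameter 44 mm, height 54 mm. The point is its centre, 27 mm above its teeth; z up along its axis.
- arbor_c (a point): the arbor of the saws, lying flat, 76 mm long along its own y: in the middle a dark square collar 22 x 26 x 22 mm (x, y, z), towards -y a bright hexagonal shank 10 mm thick, towards +y a bright pilot drill 7 mm thick. The point is the centre of the collar, 11 mm above what it lies on, and also the centre of mass. Grasp the collar across its x (22 mm).
- well_small_floor (a point): holder block for the smallest hole saw: wooden block 66 x 90 mm (x, y) and 16 mm high with one round bore 34 mm wide and 12 mm deep, its rim chamfered 5 mm. The four holder blocks fill a 147 x 195 mm wooden tray (rim 19 mm above the bench) two by two in any order, their x and y axes along the tray's; all are fixed. The point is the centre of the bore's floor, 10 mm above the bench; the block's top is 12 mm above the point.
- well_medium_floor (a point): holder block for the middle hole saw: the same block with a bore 43 mm wide and 12 mm deep, rim chamfered 5 mm. The point is the centre of the bore's floor, 10 mm above the bench; the block's top is 12 mm above the point.
- well_large_floor (a point): holder block for the largest hole saw: the same block with a bore 52 mm wide and 12 mm deep, rim chamfered 5 mm. The point is the centre of the bore's floor, 10 mm above the bench; the block's top is 12 mm above the point.
- cradle_floor (a point): holder block for the arbor: the same block, 66 x 90 mm (x, y), with a trough along its whole length (its y) in place of a bore; the trough is open at both ends, 30 mm wide at the floor, its sides sloping out to about 46 mm at the top, 8 mm deep. The point is the centre of the trough's floor, 10 mm above the bench; the trough's rims are 8 mm above the point.
- coupling: look-alike that stays: a plain dark steel pipe coupling standing on end, a tube open right through, outside diameter 40 mm, height 50 mm, no teeth. The origin is the centre of its underside.
- bolt: look-alike that stays: a bright steel hex bolt with a nut run on to it, lying along its own y, 76 mm long, head and nut 22 mm across the flats. The origin is under its middle, on the bench.
Not all that is in view belongs to the job. Leave any pink look-alike of the part that bears saw_medium_c alone.

How it is judged:
At the end, for the whole second after the job is handed in: Saws upright (7 deg), on the floor of their own bores (4 mm), within 8 mm of the bore's axis. Arbor on the trough floor (4 mm), within 9 mm of its middle line, 15 mm lengthwise, 15 deg. Coupling (upright) and bolt within 20 mm of where they were. All at rest (horizontal distance between saw_small_c and well_small_floor below 0.008 m and z of saw_small_c in the frame of well_small_floor between 0.022 and 0.031 m and angle between each of saw_small_c, saw_medium_c, saw_large_c, coupling's own z axis and vertical below 0.12 rad and linear speed of each of saw_small, saw_medium, saw_large, arbor, coupling, bolt below 0.02 m/s and horizontal distance between saw_medium_c and well_medium_floor below 0.008 m and z of saw_medium_c in the frame of well_medium_floor between 0.022 and 0.031 m and horizontal distance between saw_large_c and well_large_floor below 0.008 m and z of saw_large_c in the frame of well_large_floor between 0.022 and 0.031 m and z of arbor_c in the frame of cradle_floor between 0.006 and 0.015 m and x of arbor_c in the frame of cradle_floor between -0.009 and 0.009 m and y of arbor_c in the frame of cradle_floor between -0.015 and 0.015 m and angle between the y axis of arbor_c and the y axis of cradle_floor, either way round below 0.26 rad and distance of each of coupling, bolt from where it was at the start of the episode below 0.02 m); the robot touches nothing.
It fails at once if the pipe coupling or the bolt is moved away (more than 40 mm) (distance of any of coupling, bolt from where it was at the start of the episode above 0.04 m).
It also fails if it takes over 96 s, if anything falls off the work surface, if the arm or the gripper's body presses on something with over 40 N, if the wrist force passes 120 N, or if a joint passes its speed limit or range.

ROBOT

A 6-joint arm with a two-finger parallel gripper is mounted at the origin on a cart in front of the work surface, level with it; the furniture and walls round the work are solid. World frame = base frame: x ahead of the robot, y to its left, z up, the work surface at z = 0. Lengths are in m, angles in rad, forces in N, time in s.
With the tool pointing down it reaches from about 0.225 to 0.875 m from the base axis. Payload 3.4 kg.
Tool frame: the origin (TCP) lies between the finger pads; the fingertips stand 19 mm ahead of it and the grasp point (between the pads) is the TCP; z points along the fingers, y is the line along which they close (so a half turn about z gives the same grasp; the last joint's range is limited). The gripper opens to 85 mm and grips with 20 to 120 N. Pads are 22 mm wide; open, the fingers measure 114 mm over their backs; the gripper's body (76 mm by 85 mm) begins 54 mm behind the grasp point. The pads swing forward as they close: fully open they stand 13 mm farther back than shut.
Start: joints at [-0.869, 0.276, 1.505, -0, 1.361, -0.121], TCP at [0.422, -0.391, 0.25] pointing down, gripper open.
Joint ranges: [-2.89, 2.89], [-0.75, 2.08], [0.22, 2.7], [-1.18, 4.32], [0.11, 2.71], [-2.7, 2.7]. Speed limits (rad/s): [2.57, 2.57, 3.14, 3.14, 3.14, 3.14].

INTERFACE

Orientations are given as a unit quaternion [w, x, y, z].
In Python, from rig import get_state, imaging, ticket gives the robot as it stands. The module is installed in compiled form; this text tells all that it offers.
- The arm moves only by the shell command python3 -m inch 'ROWS' [FORCE]. ROWS is JSON, a list of rows, each an object with "claw": the opening, from -1 (shut) to 1 (fully open); "travel": the shift along the world's x, y, z in units of 200 mm (1.0 is 200 mm), a list of three; "turn": the turn about the world's z in units of 180 degrees (1.0 is 180 degrees). A call has 1 to 5 rows; each row is the pose to reach, as a shift and turn from the pose commanded when the call began, turning the shorter way round; what a row does not reach only later rows make up. A row lasts 1/10 s, in which the tool goes at most 50 mm and 8.59 degrees, less where a joint would pass 70% of its speed; a pose out of reach is approached as far as the arm can. A call with a number of a shift or a turn outside -1 to 1 is refused whole. A call with a gripper value outside its range is refused whole. The fingers move at their own pace and stop on an object; FORCE is the grip in N (left out, the last holds). Time passes only in rows, so rows that repeat a pose let the fingers close. It gives the time, the measured TCP pose, the force, the opening and the grip force at its end, in the units of the state.
- get_state(): the state, without advancing time (a new reading comes with each control period).
- imaging.get_image(name): name is "scene" or "side" or "wrist"; returns the picture (400x640x3 uint8, red, green, blue); there is no depth.
- imaging.camera_params(name): a dict with "camera_matrix" (3x3 intrinsics, pixels), "cam_to_world" (4x4, takes a point from camera to world coordinates); the wrist camera has in their place "T_tool_cam" (4x4, takes a point from camera to tool coordinates, whose origin is the TCP and whose axes are the flange's). Camera axes: x right, y down, z forward; pixel columns grow to the right and rows downward; lengths in m; the calibration is good to about 2 mm. The wrist camera is an equidistant fisheye: a pixel r from the principal point sees the ray r / f radians off the axis. A picture is of the moment at which its call begins: read the wrist's pose just before it. camera_params takes no time and is no camera call.
- ticket.sign_off(): hands the job in; it is judged then, once.
The state is a dict: "clock": time; "qpos": joint angles; "qd": joint speeds; "effort": joint torques, N m; "position": TCP position; "ee_rot": TCP orientation; "contact_force": force on the tool from outside, world axes, zero at the start; "moment": the same for the moment, N m; "width": finger opening in m; "gripper_force": force on a finger pad.
Only numpy, scipy, OpenCV 4.12 (cv2) and the standard library are available. Lean on these libraries where they do the work, as an engineer would, in place of code of your own. Each camera call takes 0.05 s, during which the arm holds its last target. There are 200 camera calls.

## Working session

There is one attempt and no reset: what is moved stays moved. The work goes in short steps, Python scripts to look and compute and a shell command to move; the robot and the scene stay as the last step left them, time stands still between calls to the robot, and variables do not carry over. Pictures are saved under pics/ and viewed, at most 14 in all, crops included, and the job is handed in when it is done.

```bash
mkdir -p pics; python3 - <<'E'
from rig import get_state, imaging
import cv2,json
s=get_state();print(s)
for n in("scene","side","wrist"):
    im=imaging.get_image(n);cv2.imwrite(f"pics/{n}0.png",im[:,:,::-1])
    print(n,imaging.camera_params(n))
E
```

```text
{'clock': 0.0, 'qpos': array([-8.69011461e-01,  2.76571588e-01,  1.50616451e+00,  1.63132882e-05,
        1.36069712e+00, -1.21045125e-01]), 'qd': array([-0.00053896,  0.00083618,  0.00042013,  0.0007071 ,  0.00020973,
       -0.00013099]), 'effort': array([ 1.54938563e-03, -4.16773295e+01, -2.45804626e+01, -2.99918820e-04,
        1.11038215e-02, -4.06182906e-06]), 'position': array([ 0.42116783, -0.3907121 ,  0.24944053]), 'ee_rot': array([-8.84042894e-04,  9.16556170e-01,  3.99904915e-01, -2.55841662e-04]), 'contact_force': array([-0.38124099, -1.55871905,  0.01427264]), 'moment': array([-0.03673867, -0.00306972, -0.00709784]), 'gripper_force': 0.0, 'width': 0.08558396560105785}
scene {'camera_matrix': array([[508.34457671,   0.        , 324.50741112],
       [  0.        , 508.34457671, 193.05156577],
       [  0.        ,   0.        ,   1.        ]]), 'cam_to_world': array([[-0.46467266, -0.65374016,  0.59724628, -0.09415448],
       [-0.88539657,  0.35242647, -0.30309815,  0.15949642],
       [-0.01233796, -0.66964124, -0.74258225,  0.82852348],
       [ 0.        ,  0.       
[... 306 characters left out ...]
,  0.60917331, -0.66360427,  0.42289297],
       [-0.01397152, -0.74113883, -0.6712064 ,  0.61444622],
       [ 0.        ,  0.        ,  0.        ,  1.        ]])}
wrist {'camera_matrix': array([[309.70691629,   0.        , 322.73637904],
       [  0.        , 309.70691629, 198.42651722],
       [  0.        ,   0.        ,   1.        ]]), 'T_tool_cam': array([[-1.12455108e-03, -9.62889751e-01, -2.69892688e-01,
         6.86241369e-02],
       [ 9.99999365e-01, -1.10434533e-03, -2.26710729e-04,
         4.16076443e-04],
       [-7.97572916e-05, -2.69892772e-01,  9.62890381e-01,
        -1.23890349e-01],
       [ 0.00000000e+00,  0.00000000e+00,  0.00000000e+00,
         1.00000000e+00]])}
```

View pics/scene0.png

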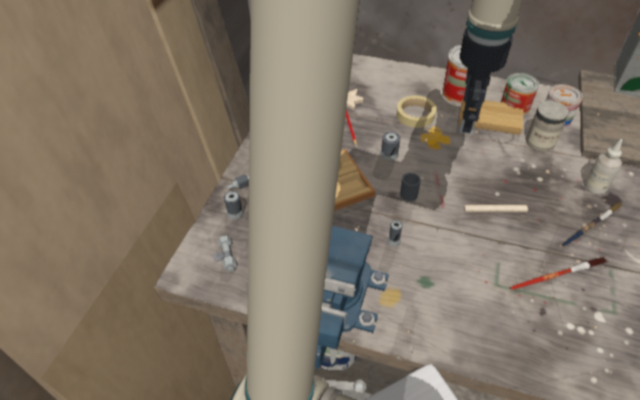

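View pics/side0.png

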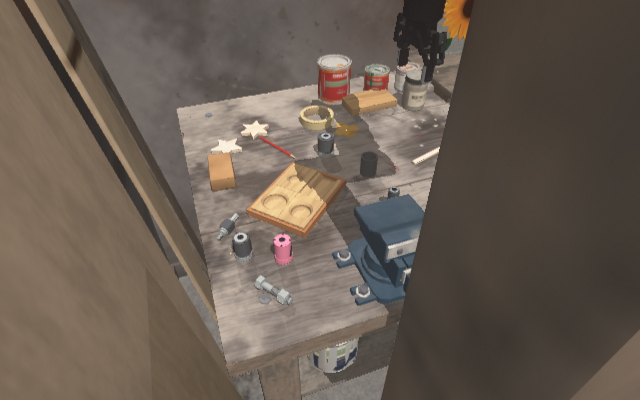

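View pics/wrist0.png

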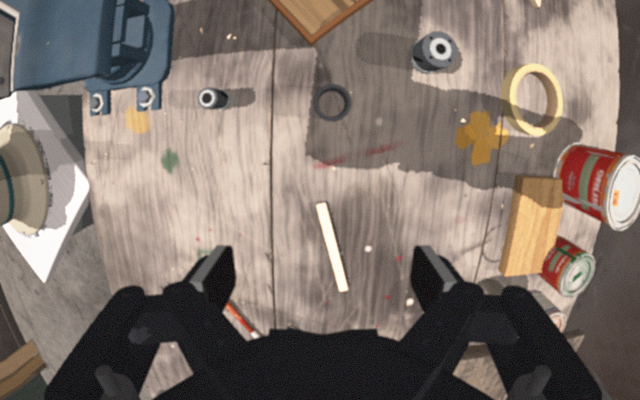

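The side view shows the tray at (298,197). The saws are at (326,143), (241,246) and (393,193), and the arbor is at (229,226). The coupling is at (369,164), the bolt at (273,291) and the pink decoy at (283,250). In the wrist view, the small saw is at (210,98), the coupling at (332,102) and another saw at (438,48).

```bash
cat > h.py <<'E'
import numpy as np,cv2
from rig import get_state, imaging
from scipy.spatial.transform import Rotation as R
def shot(n):
    s=get_state();im=imaging.get_image(n)[:,:,::-1].copy();return s,im
def ray(n,u,v,s=None):
    p=imaging.camera_params(n);K=p["camera_matrix"]
    x=(u-K[0,2])/K[0,0];y=(v-K[1,2])/K[1,1]
    if n=="wrist":
        r=np.hypot(x,y);d=np.array([0,0,1.]) if r<1e-9 else np.array([x/r*np.sin(r),y/r*np.sin(r),np.cos(r)])
        q=s["ee_rot"];T=np.eye(4);T[:3,:3]=R.from_quat([q[1],q[2],q[3],q[0]]).as_matrix();T[:3,3]=s["position"]
        T=T@p["T_tool_cam"]
    else: d=np.array([x,y,1.]);T=p["cam_to_world"]
    return T[:3,3],T[:3,:3]@d
def plane(n,u,v,z,s=None):
    o,d=ray(n,u,v,s);return (o+d*(z-o[2])/d[2])[:2].round(4)
E
python3 - <<'E'
from h import *
im=cv2.imread("pics/side0.png");c=cv2.resize(im[120:310,200:440],None,fx=3,fy=3,interpolation=cv2.INTER_CUBIC);cv2.imwrite("pics/sc.png",c)
s=get_state()
for t,u,v,z in[("saw326",326,136,.054),("saw241",241,239,.054),("saw393",393,189,.054),("coup",369,154,.05),("arb",231,224,.02),("pink",283,241,.054),("bolt",273,291,.01)]:print(t,plane("side",u,v,z))
for t,u,v,z in[("saw438",440,48,.054),("saw210",209,98,.054),("coup",332,102,.05)]:print(t,plane("wrist",u,v,z,s))
E
```

```text
saw326 [ 0.6077 -0.3644]
saw241 [0.608  0.0213]
saw393 [ 0.3935 -0.2373]
coup [ 0.485  -0.3417]
arb [ 0.6715 -0.0297]
pink [ 0.5339 -0.0077]
bolt [0.5137 0.0717]
saw438 [ 0.6117 -0.3694]
saw210 [ 0.394  -0.2429]
coup [ 0.4835 -0.338 ]
```

View pics/sc.png

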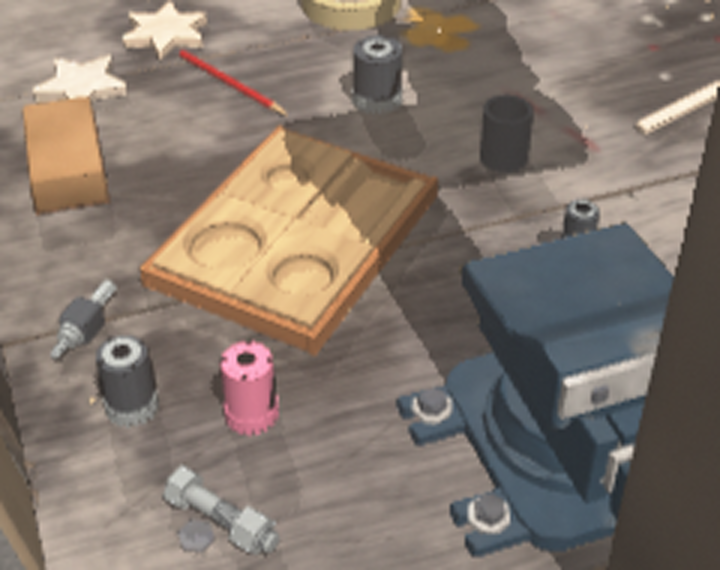

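Widths from the crop suggest that saw326 is the large one (about 40-44 mm) and saw241 the medium (about 35 mm). The bores are large at crop (224,244), medium at (303,275) and small at (290,177), with the trough at (360,200). Next I'll look at the tray and the far side from above.

```bash
python3 - <<'E'
from h import *
for t,u,v in[("L",224,244),("M",303,275),("S",290,177),("T",360,200),("c1",282,126),("c2",438,180),("c3",315,348),("c4",142,268)]:print(t,plane("side",200+u/3,120+v/3,.021))
E
python3 -m inch '[{"claw":1,"travel":[0.2,0.25,0.1],"turn":0},{"claw":1,"travel":[0.35,0.5,0.15],"turn":0},{"claw":1,"travel":[0.4,0.75,0.15],"turn":0},{"claw":1,"travel":[0.4,1,0.15],"turn":0},{"claw":1,"travel":[0.4,1,0.15],"turn":0}]' 40
```

```text
L [ 0.6235 -0.1278]
M [ 0.5562 -0.1229]
S [ 0.6156 -0.2169]
T [ 0.5545 -0.2146]
c1 [ 0.6521 -0.2729]
c2 [ 0.5099 -0.2616]
c3 [ 0.5169 -0.0634]
c4 [ 0.6642 -0.0808]
clock: 0.65
position: [0.5015, -0.1872, 0.2803]
ee_rot: [-0.001, 0.916, 0.401, 0.0]
contact_force: [-0.3, -0.5, -1.2]
width: 0.0854
gripper_force: 0.0
```

```bash
python3 - <<'E'
from h import *
s,im=shot("wrist");cv2.imwrite("pics/w1.png",im);cv2.imwrite("pics/w1b.png",cv2.resize(im[0:250],(800,312)));print(s["position"])
np.save("w1.npy",np.r_[s["position"],s["ee_rot"]])
E
```

```text
[ 0.50154451 -0.18718646  0.28026612]
```

View pics/w1.png

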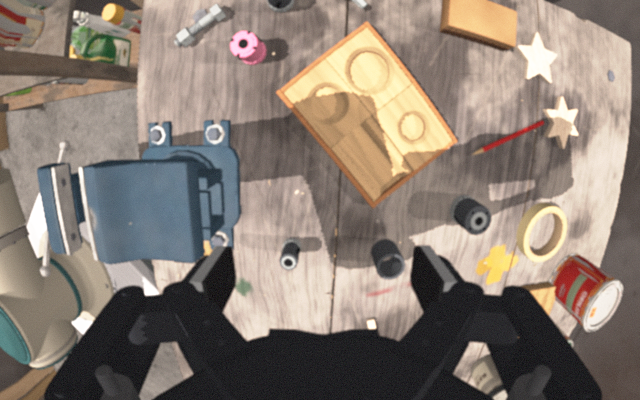

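The wrist view shows the whole tray, with corners at about (366,24), (457,142), (376,205) and (278,93). The bores are L (368,70), M (327,103) and S (413,126). The small saw's top is at (289,262) and the large one's at (479,218).

```bash
python3 - <<'E'
from h import *
a=np.load("w1.npy");s=dict(position=a[:3],ee_rot=a[3:])
q=[plane("wrist",u,v,.019,s) for u,v in[(366,24),(457,142),(376,205),(278,93)]]
print(np.array(q),"centre",np.mean(q,0));q=np.array(q)
print("sides",np.linalg.norm(q-np.roll(q,-1,0),axis=1))
# tray y axis
ys=np.r_[[q[0]-q[1]],[q[3]-q[2]]];xs=np.r_[[q[0]-q[3]],[q[1]-q[2]]]
print("yaw y",np.degrees(np.arctan2(-ys[:,0],ys[:,1])),"x",np.degrees(np.arctan2(xs[:,1],xs[:,0])))
for t,u,v,z in[("L",368,70,.022),("M",327,103,.022),("S",413,126,.022),("small",289,263,.054),("large",479,218,.054)]:print(t,plane("wrist",u,v,z,s))
# mask-based tray fit
im=cv2.imread("pics/w1.png");h=cv2.cvtColor(im,cv2.COLOR_BGR2HSV)
m=cv2.inRange(h,(5,85,60),(25,255,255));m=cv2.morphologyEx(m,cv2.MORPH_CLOSE,np.ones((9,9)))
for c in cv2.findContours(m,0,2)[0]:
    if cv2.contourArea(c)>6000 and cv2.pointPolygonTest(c,(368,110),False)>=0:
        w=np.array([plane("wrist",*p[0],.019,s) for p in c],np.float32);print("fit",cv2.minAreaRect(w*1000))
E
```

```text
[[ 0.6667 -0.0874]
 [ 0.658  -0.2793]
 [ 0.5203 -0.2697]
 [ 0.5261 -0.0794]] centre [ 0.592775 -0.17895 ]
sides [0.19209711 0.13803423 0.19038837 0.14082741]
yaw y [-2.59579045 -1.74573137] x [-3.25656146 -3.98802419]
L [ 0.6265 -0.1332]
M [ 0.5612 -0.1302]
S [ 0.6232 -0.2227]
small [ 0.3923 -0.2421]
large [ 0.6141 -0.3672]
fit ((592.1746215820312, -176.77435302734375), (195.7986602783203, 148.8551483154297), 86.66078186035156)
```

```bash
python3 - <<'E'
from h import *
a=np.load("w1.npy");s=dict(position=a[:3],ee_rot=a[3:])
def tri(r1,r2):
    A=np.c_[r1[1],-r2[1]];t=np.linalg.lstsq(A,r2[0]-r1[0],rcond=None)[0]
    p,q=r1[0]+t[0]*r1[1],r2[0]+t[1]*r2[1];return ((p+q)/2).round(3),np.linalg.norm(p-q).round(4)
for (u,v),(cu,cv_) in[((195,160),(463,270)),((205,262),(627,225))]:
    print(tri(ray("wrist",u,v,s),ray("side",200+cu/3,120+cv_/3)))
for t,x,z in[("saw326",(479,218),(378,46)),("small",(289,263),(582,208))]:
    print(t,tri(ray("wrist",*x,s),ray("side",200+z[0]/3,120+z[1]/3)))
E
```

```text
(array([ 0.425, -0.081,  0.114]), np.float64(0.0027))
(array([ 0.347, -0.162,  0.114]), np.float64(0.0015))
saw326 (array([ 0.613, -0.371,  0.05 ]), np.float64(0.0043))
small (array([ 0.392, -0.243,  0.05 ]), np.float64(0.0019))
```

```bash
python3 -m inch '[{"claw":0.4,"travel":[-0.2,-0.1,-0.1],"turn":0},{"claw":0.4,"travel":[-0.4,-0.2,-0.25],"turn":0},{"claw":0.4,"travel":[-0.545,-0.28,-0.45],"turn":0},{"claw":0.4,"travel":[-0.545,-0.28,-0.65],"turn":0},{"claw":0.4,"travel":[-0.545,-0.28,-0.75],"turn":0}]' 40
python3 - <<'E'
from h import *
s,im=shot("wrist");cv2.imwrite("pics/w2.png",im);print(s["position"],s["width"])
E
```

```text
clock: 1.2
position: [0.3893, -0.2462, 0.1272]
ee_rot: [-0.003, 0.917, 0.399, -0.001]
contact_force: [0.6, -0.2, -0.3]
width: 0.0595
gripper_force: 0.0
[ 0.38927052 -0.24615226  0.12720379] 0.05951698850483064
```

View pics/w2.png

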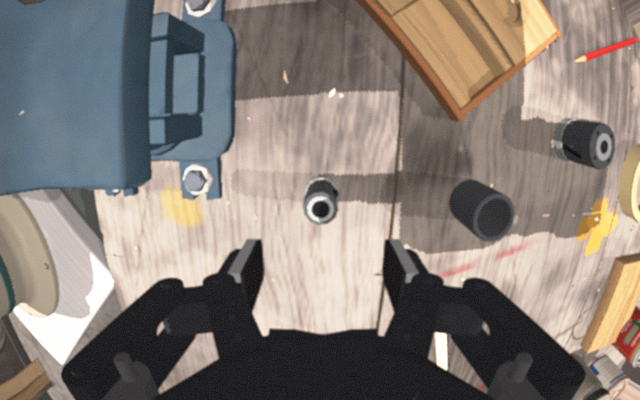

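The small saw's top is at (320,208), between the fingers, and nothing else is close to them.

```bash
python3 - <<'E'
from h import *
s=get_state();p=plane("wrist",320,208,.054,s);print(p,s["position"],(np.r_[p,.04]-s["position"])/.2)
E
```

```text
[ 0.3922 -0.2385] [ 0.38884143 -0.24524655  0.12541078] [ 0.01679285  0.03373274 -0.4270539 ]
```

```bash
python3 -m inch '[{"claw":0.4,"travel":[0.017,0.028,-0.2],"turn":0},{"claw":0.4,"travel":[0.017,0.028,-0.42],"turn":0},{"claw":0.4,"travel":[0.017,0.028,-0.42],"turn":0},{"claw":-0.6,"travel":[0.017,0.028,-0.42],"turn":0},{"claw":-0.6,"travel":[0.017,0.028,-0.42],"turn":0}]' 40
python3 -m inch '[{"claw":-0.6,"travel":[0,0,0],"turn":0},{"claw":-0.6,"travel":[0,0,0],"turn":0},{"claw":-0.6,"travel":[0,0,0],"turn":0}]'
```

```text
clock: 1.75
position: [0.3973, -0.2427, 0.0483]
ee_rot: [0.002, 0.917, 0.4, 0.001]
contact_force: [0.4, -0.2, 0.5]
width: 0.0316
gripper_force: 0.4
clock: 2.05
position: [0.3973, -0.2426, 0.0483]
ee_rot: [0.002, 0.917, 0.4, 0.001]
contact_force: [-0.1, 0.6, 6.7]
width: 0.0261
gripper_force: 38.3
```

```bash
python3 -m inch '[{"claw":-0.6,"travel":[0,0,0.25],"turn":0},{"claw":-0.6,"travel":[0.2,0.03,0.4],"turn":0},{"claw":-0.6,"travel":[0.4,0.06,0.4],"turn":0},{"claw":-0.6,"travel":[0.6,0.08,0.4],"turn":0},{"claw":-0.6,"travel":[0.8,0.095,0.4],"turn":0}]' 
python3 -m inch '[{"claw":-0.6,"travel":[0.2,0,0],"turn":0},{"claw":-0.6,"travel":[0.326,0,0],"turn":0},{"claw":-0.6,"travel":[0.326,0,0],"turn":0},{"claw":-0.6,"travel":[0.326,0,0],"turn":0}]'
python3 - <<'E'
from h import *
s,im=shot("wrist");cv2.imwrite("pics/w3.png",im);print(s["position"],s["width"],s["gripper_force"])
s,im=shot("side");cv2.imwrite("pics/s3.png",cv2.resize(im[100:260,200:440],None,fx=3,fy=3))
E
```

```text
clock: 2.55
position: [0.5575, -0.2222, 0.1278]
ee_rot: [0.001, 0.917, 0.4, 0.001]
contact_force: [0.4, -1.1, -1.0]
width: 0.0248
gripper_force: 38.8
clock: 2.95
position: [0.6208, -0.2222, 0.1262]
ee_rot: [-0.0, 0.916, 0.4, -0.0]
contact_force: [-0.1, 0.2, -1.2]
width: 0.0252
gripper_force: 38.8
[ 0.62081642 -0.22221503  0.12624818] 0.025243027343078865 38.83581876754761
```

View pics/w3.png

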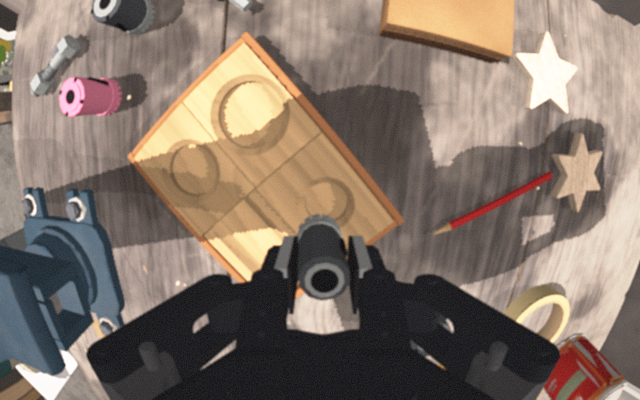

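The saw is held upright, with its top at (324,280). The bores are S (328,200), L (254,113) and M (194,167).

```bash
python3 - <<'E'
from h import *
s=get_state()
for t,u,v in[("L",254,113),("M",194,167),("S",329,201)]:print(t,plane("wrist",u,v,.022,s))
print("sawtop",plane("wrist",324,280,.126+.008,s), s["position"])
E
```

```text
L [ 0.6305 -0.1365]
M [ 0.566  -0.1308]
S [ 0.6252 -0.2239]
sawtop [ 0.6201 -0.2233] [ 0.61978997 -0.22232366  0.1263961 ]
```

```bash
python3 -m inch '[{"claw":-0.6,"travel":[0.015,-0.005,-0.1],"turn":0},{"claw":-0.6,"travel":[0.015,-0.005,-0.22],"turn":0},{"claw":-0.6,"travel":[0.015,-0.005,-0.32],"turn":0},{"claw":-0.6,"travel":[0.015,-0.005,-0.335],"turn":0},{"claw":-0.6,"travel":[0.015,-0.005,-0.335],"turn":0}]'
python3 -m inch '[{"claw":-0.1,"travel":[0,0,0],"turn":0},{"claw":-0.1,"travel":[0,0,0],"turn":0},{"claw":0,"travel":[0,0,0],"turn":0},{"claw":0,"travel":[0,0,0.25],"turn":0},{"claw":0.4,"travel":[0,0,0.5],"turn":0}]'
```

```text
clock: 3.55
position: [0.623, -0.2236, 0.0595]
ee_rot: [-0.0, 0.917, 0.4, -0.0]
contact_force: [0.2, -0.8, -0.5]
width: 0.0251
gripper_force: 39.1
clock: 4.05
position: [0.6231, -0.2231, 0.159]
ee_rot: [-0.001, 0.917, 0.4, -0.001]
contact_force: [1.3, -0.8, -0.7]
width: 0.0563
gripper_force: 0.0
```

```bash
python3 -m inch '[{"claw":0.8,"travel":[-0.01,-0.2,0],"turn":0},{"claw":0.8,"travel":[-0.02,-0.42,0],"turn":0},{"claw":0.8,"travel":[-0.047,-0.65,0],"turn":0},{"claw":0.8,"travel":[-0.047,-0.73,-0.1],"turn":0},{"claw":0.8,"travel":[-0.047,-0.73,-0.1],"turn":0}]'
python3 - <<'E'
from h import *
s,im=shot("wrist");cv2.imwrite("pics/w4.png",im);print(s["position"])
E
```

```text
clock: 4.55
position: [0.613, -0.3719, 0.1369]
ee_rot: [-0.001, 0.917, 0.398, -0.001]
contact_force: [0.2, 0.5, 0.4]
width: 0.077
gripper_force: 0.0
[ 0.61297599 -0.37192561  0.13685973]
```

View pics/w4.png

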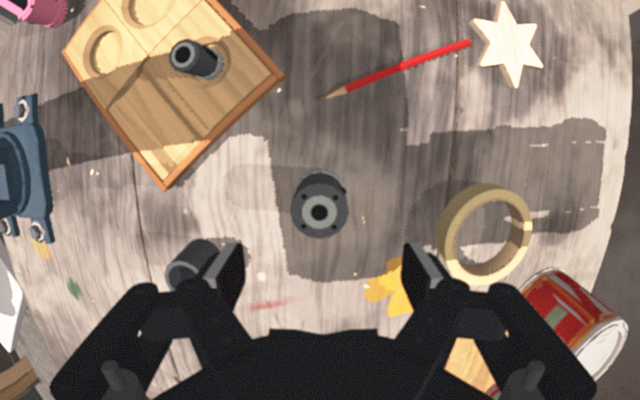

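The small saw is standing in its bore at (195,58). The large saw's top is at (319,212), and the tape roll's near edge is at about (440,240).

```bash
python3 - <<'E'
from h import *
s=get_state();p=plane("wrist",319,212,.054,s);print(p,(np.r_[p,.044]-s["position"])/.2)
ty=np.array([.733,-.68])
for a in [(438,235),(440,250),(450,270)]:
  t=plane("wrist",*a,.02,s);print(t,(t-p)@ty,(t-p)@np.array([.68,.733]))
E
```

```text
[ 0.612 -0.368] [-0.00797881  0.01018554 -0.46954073]
[ 0.6658 -0.4635] 0.1043754 -0.033417500000000044
[ 0.6587 -0.4771] 0.1084191 -0.04821430000000004
[ 0.654  -0.5022] 0.12204200000000003 -0.06980859999999996
```

Clear of the tape. Grasping the large saw.

```bash
python3 -m inch '[{"claw":0.8,"travel":[0,0.015,-0.2],"turn":0},{"claw":0.8,"travel":[0,0.015,-0.44],"turn":0},{"claw":0.8,"travel":[0,0.015,-0.46],"turn":0},{"claw":0,"travel":[0,0.015,-0.46],"turn":0},{"claw":-0.3,"travel":[0,0.015,-0.46],"turn":0}]' 50
python3 -m inch '[{"claw":-0.3,"travel":[0,0,0],"turn":0},{"claw":-0.3,"travel":[0,0,0],"turn":0},{"claw":-0.3,"travel":[0,0,0],"turn":0}]'
```

```text
clock: 5.1
position: [0.6166, -0.3669, 0.0502]
ee_rot: [0.002, 0.916, 0.4, 0.001]
contact_force: [1.0, -0.4, -0.6]
width: 0.049
gripper_force: 0.0
clock: 5.4
position: [0.6167, -0.3675, 0.0509]
ee_rot: [0.003, 0.917, 0.4, 0.002]
contact_force: [1.2, 0.7, 7.1]
width: 0.0428
gripper_force: 51.6
```

```bash
python3 -m inch '[{"claw":-0.3,"travel":[0,0,0.25],"turn":0},{"claw":-0.3,"travel":[0,0.1,0.48],"turn":0},{"claw":-0.3,"travel":[0.02,0.33,0.5],"turn":0},{"claw":-0.3,"travel":[0.04,0.56,0.5],"turn":0},{"claw":-0.3,"travel":[0.06,0.8,0.5],"turn":0}]' 
python3 -m inch '[{"claw":-0.3,"travel":[0,0.2,0],"turn":0},{"claw":-0.3,"travel":[0,0.365,0],"turn":0},{"claw":-0.3,"travel":[0,0.365,0],"turn":0},{"claw":-0.3,"travel":[0,0.365,0],"turn":0}]'
python3 - <<'E'
from h import *
s,im=shot("wrist");cv2.imwrite("pics/w5.png",im);print(s["position"],s["width"],s["gripper_force"])
E
```

```text
clock: 5.9
position: [0.627, -0.2057, 0.1492]
ee_rot: [0.001, 0.917, 0.399, 0.001]
contact_force: [0.3, 0.1, -1.0]
width: 0.0423
gripper_force: 51.5
clock: 6.3
position: [0.627, -0.1331, 0.1483]
ee_rot: [0.001, 0.916, 0.401, 0.0]
contact_force: [-0.1, -0.5, -0.7]
width: 0.0425
gripper_force: 51.5
[ 0.62700643 -0.13309531  0.14828267] 0.04250278031483649 51.50557994842529
```

View pics/w5.png

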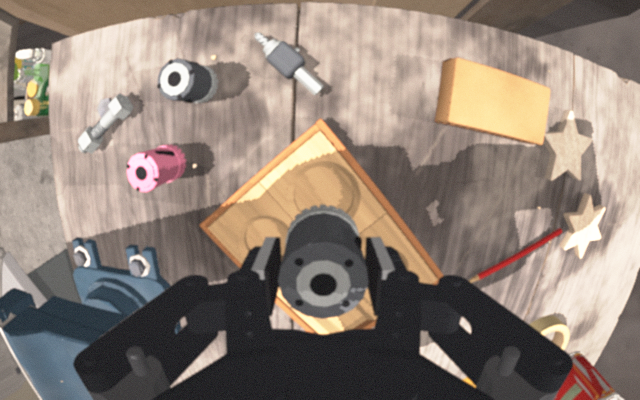

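The large saw is held upright over the L bore, whose centre is at about (327,192). The medium saw's top is at (177,80). The arbor's collar is at (285,58), with its ends at (259,37) and (321,91).

```bash
python3 - <<'E'
from h import *
s=get_state()
f=lambda u,v,z:plane("wrist",u,v,z,s)
print("L",f(327,193,.022),"med",f(177,80,.054),"pink",f(142,173,.054),"arb",f(285,58,.018),f(259,37,.011),f(321,91,.011))
print("sawtop",f(324,282,.152),s["position"])
E
```

```text
L [ 0.6323 -0.1345] med [0.6154 0.012 ] pink [ 0.5403 -0.014 ] arb [ 0.6837 -0.0291] [0.6812 0.0021] [ 0.6863 -0.0691]
sawtop [ 0.6251 -0.1375] [ 0.62705274 -0.1340575   0.14810345]
```

```bash
python3 -m inch '[{"claw":-0.3,"travel":[0.01,0,-0.15],"turn":0},{"claw":-0.3,"travel":[0.01,0,-0.3],"turn":0},{"claw":-0.3,"travel":[0.01,0,-0.4],"turn":0},{"claw":-0.3,"travel":[0.01,0,-0.43],"turn":0},{"claw":-0.3,"travel":[0.01,0,-0.43],"turn":0}]'
python3 -m inch '[{"claw":0.3,"travel":[0,0,0],"turn":0},{"claw":0.3,"travel":[0,0,0],"turn":0},{"claw":0.3,"travel":[0,0,0],"turn":0},{"claw":0.3,"travel":[0,0,0.25],"turn":0},{"claw":0.3,"travel":[0,0.05,0.5],"turn":0}]'
```

```text
clock: 6.85
position: [0.631, -0.1324, 0.0654]
ee_rot: [-0.001, 0.917, 0.398, 0.003]
contact_force: [-1.1, 10.7, 17.3]
width: 0.0422
gripper_force: 61.7
clock: 7.35
position: [0.6276, -0.1253, 0.1592]
ee_rot: [-0.001, 0.917, 0.399, -0.002]
contact_force: [1.6, -0.3, 0.1]
width: 0.0555
gripper_force: 0.0
```

```bash
python3 -m inch '[{"claw":0.4,"travel":[-0.02,0.2,0],"turn":0},{"claw":0.4,"travel":[-0.04,0.42,0],"turn":0},{"claw":0.4,"travel":[-0.08,0.63,0],"turn":0},{"claw":0.4,"travel":[-0.08,0.7,-0.1],"turn":0},{"claw":0.4,"travel":[-0.08,0.7,-0.1],"turn":0}]'
python3 - <<'E'
from h import *
s,im=shot("wrist");s1,i2=shot("side");print(s["position"])
np.save("w6.npy",np.r_[s["position"],s["ee_rot"]])
o=np.zeros((600,640,3),np.uint8);o[:400]=im;o[400:]=cv2.resize(i2[110:250,200:424],(640,400))[0:400][::2] if 0 else cv2.resize(i2[130:240,190:400],(640,335))[:200]
cv2.imwrite("pics/w6.png",o)
E
```

```text
clock: 7.85
position: [0.6106, 0.018, 0.138]
ee_rot: [-0.001, 0.916, 0.401, -0.002]
contact_force: [-1.4, -0.1, -0.6]
width: 0.0598
gripper_force: 0.0
[0.61061407 0.01799759 0.13801153]
```

View pics/w6.png

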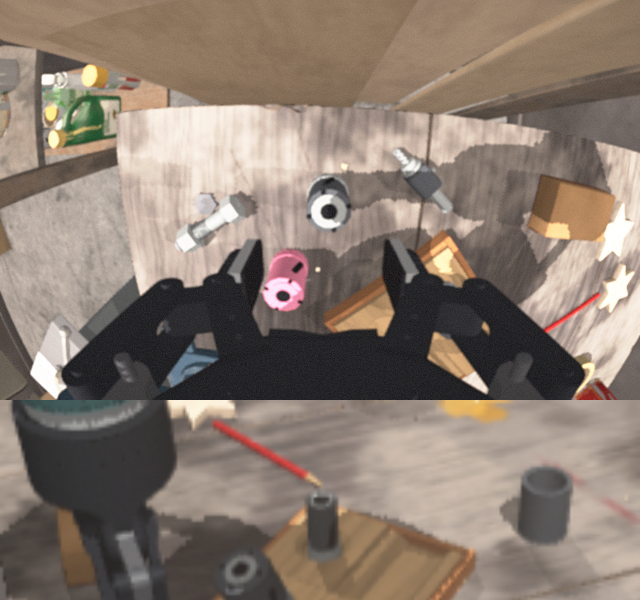

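The medium saw's top is at (329,210). The pink one is at (285,292), behind and to the left, and the cupboard wall starts at about v=105. The side crop shows the small saw seated. The large saw is mostly hidden, so I'll check it later.

```bash
python3 - <<'E'
from h import *
s=get_state();f=lambda u,v,z:plane("wrist",u,v,z,s)
p=f(329,210,.054);print(p,(np.r_[p,.044]-s["position"])/.2,"pink",f(283,296,.054),"wall",f(300,105,0),f(400,107,0),"arb",f(421,182,.02),f(400,155,.011),f(447,207,.011))
E
```

```text
[0.6169 0.013 ] [ 0.02132276 -0.01233412 -0.47939941] pink [ 0.5404 -0.0157] wall [0.6506 0.0839] [0.7129 0.0257] arb [ 0.6827 -0.03  ] [ 0.6843 -0.0029] [ 0.688  -0.0689]
```

```bash
python3 -m inch '[{"claw":0.4,"travel":[0.022,-0.014,-0.2],"turn":0},{"claw":0.4,"travel":[0.022,-0.014,-0.42],"turn":0},{"claw":0.4,"travel":[0.022,-0.014,-0.46],"turn":0},{"claw":0,"travel":[0.022,-0.014,-0.46],"turn":0},{"claw":-0.4,"travel":[0.022,-0.014,-0.46],"turn":0}]' 50
python3 -m inch '[{"claw":-0.4,"travel":[0,0,0],"turn":0},{"claw":-0.4,"travel":[0,0,0],"turn":0},{"claw":-0.4,"travel":[0,0,0],"turn":0}]'
```

```text
clock: 8.45
position: [0.6186, 0.0125, 0.05]
ee_rot: [0.001, 0.917, 0.399, 0.001]
contact_force: [0.4, 0.4, -0.3]
width: 0.0332
gripper_force: 49.5
clock: 8.75
position: [0.618, 0.0134, 0.0498]
ee_rot: [0.001, 0.917, 0.4, 0.001]
contact_force: [0.8, 0.0, 3.0]
width: 0.0335
gripper_force: 49.9
```

```bash
python3 -m inch '[{"claw":-0.4,"travel":[0,0,0.25],"turn":0},{"claw":-0.4,"travel":[0,0,0.47],"turn":0},{"claw":-0.4,"travel":[-0.1,-0.2,0.5],"turn":0},{"claw":-0.4,"travel":[-0.2,-0.42,0.5],"turn":0},{"claw":-0.4,"travel":[-0.275,-0.6,0.5],"turn":0}]' 
python3 -m inch '[{"claw":-0.4,"travel":[0,-0.117,0],"turn":0},{"claw":-0.4,"travel":[0,-0.117,0],"turn":0},{"claw":-0.4,"travel":[0,-0.117,0],"turn":0}]'
python3 - <<'E'
from h import *
s,im=shot("wrist");s1,i2=shot("side");print(s["position"])
o=np.zeros((600,640,3),np.uint8);o[:400]=im;o[400:]=cv2.resize(i2[150:216,210:420],(640,200))
cv2.imwrite("pics/w7.png",o)
E
```

```text
clock: 9.25
position: [0.5613, -0.1078, 0.1497]
ee_rot: [0.001, 0.916, 0.4, 0.0]
contact_force: [0.1, -0.7, -1.2]
width: 0.0329
gripper_force: 50.1
clock: 9.55
position: [0.5621, -0.13, 0.1488]
ee_rot: [-0.0, 0.917, 0.399, 0.0]
contact_force: [-0.3, 0.6, -1.7]
width: 0.0333
gripper_force: 50.1
[ 0.56210861 -0.13001081  0.14876539]
```

View pics/w7.png

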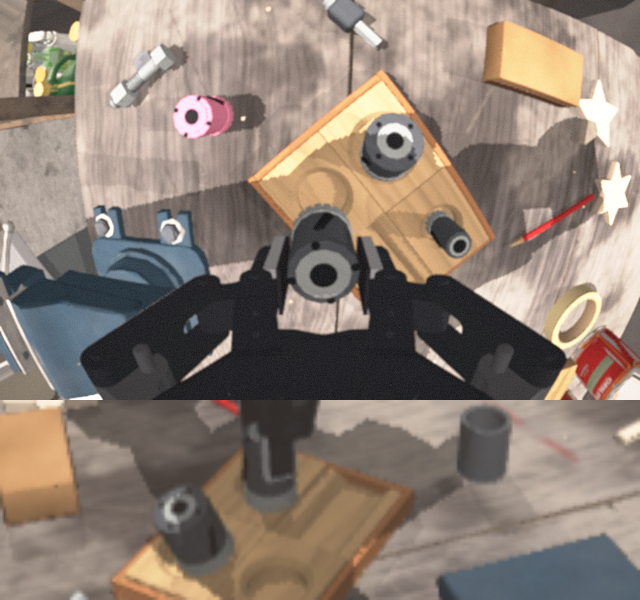

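The medium saw is held upright over the M bore, centred at about (326,188). The large saw leans in its bore, towards the left in the side view, so it isn't home and I'll mend it afterwards. Its top is at (394,143) in the wrist view.

```bash
python3 - <<'E'
from h import *
s=get_state();f=lambda u,v,z:plane("wrist",u,v,z,s)
print("M",f(326,188,.022),"top",f(323,273,.153),"pos",s["position"])
print("corners",f(381,72,.019),f(494,240,.019),f(250,182,.019))
print("Ltop",f(394,143,.066),"side",plane("side",210+179/640*210,150+507/1 *0+ (107)*66/200,.066),"small",f(459,245,.064))
E
```

```text
M [ 0.5695 -0.1255] top [ 0.5633 -0.1284] pos [ 0.56216678 -0.12895257  0.14847255]
corners [ 0.6681 -0.0849] [ 0.6566 -0.2786] [ 0.5252 -0.078 ]
Ltop [ 0.6317 -0.1255] side [ 0.6322 -0.1248] small [ 0.6222 -0.2229]
```

```bash
python3 -m inch '[{"claw":-0.4,"travel":[0.003,0.003,-0.15],"turn":0},{"claw":-0.4,"travel":[0.003,0.003,-0.3],"turn":0},{"claw":-0.4,"travel":[0.003,0.003,-0.37],"turn":0},{"claw":-0.4,"travel":[0.003,0.003,-0.4],"turn":0},{"claw":-0.4,"travel":[0.003,0.003,-0.4],"turn":0}]'
python3 -m inch '[{"claw":-0.4,"travel":[0,0,-0.03],"turn":0},{"claw":-0.4,"travel":[0,0,-0.03],"turn":0}]'
```

```text
clock: 10.15
position: [0.5626, -0.1282, 0.0677]
ee_rot: [-0.001, 0.916, 0.401, -0.001]
contact_force: [-0.8, 0.3, -1.2]
width: 0.0333
gripper_force: 50.2
clock: 10.35
position: [0.5631, -0.1291, 0.0627]
ee_rot: [0.0, 0.916, 0.4, 0.0]
contact_force: [0.6, 0.4, -0.3]
width: 0.0331
gripper_force: 50.2
```

```bash
python3 -m inch '[{"claw":-0.4,"travel":[0,0,-0.012],"turn":0},{"claw":0.1,"travel":[0,0,-0.012],"turn":0},{"claw":0.2,"travel":[0,0,-0.012],"turn":0},{"claw":0.2,"travel":[0,0,0.2],"turn":0},{"claw":0.5,"travel":[0,0,0.45],"turn":0}]'
python3 -m inch '[{"claw":0.8,"travel":[0.17,0,0.07],"turn":0},{"claw":0.8,"travel":[0.335,0,0.07],"turn":0},{"claw":0.8,"travel":[0.335,0,0.07],"turn":0},{"claw":0.8,"travel":[0.335,0,0.07],"turn":0}]'
python3 - <<'E'
from h import *
s,im=shot("wrist");s1,i2=shot("side");print(s["position"])
o=np.zeros((600,640,3),np.uint8);o[:400]=im;o[400:]=cv2.resize(i2[150:216,210:420],(640,200))
cv2.imwrite("pics/w8.png",o)
E
```

```text
clock: 10.85
position: [0.5612, -0.1289, 0.1515]
ee_rot: [-0.002, 0.917, 0.4, -0.002]
contact_force: [0.8, -0.3, -0.3]
width: 0.0633
gripper_force: 0.0
clock: 11.25
position: [0.6295, -0.1292, 0.166]
ee_rot: [-0.0, 0.916, 0.4, -0.0]
contact_force: [-0.9, -0.1, -1.0]
width: 0.0766
gripper_force: 0.0
[ 0.62952547 -0.12922288  0.16604374]
```

View pics/w8.png

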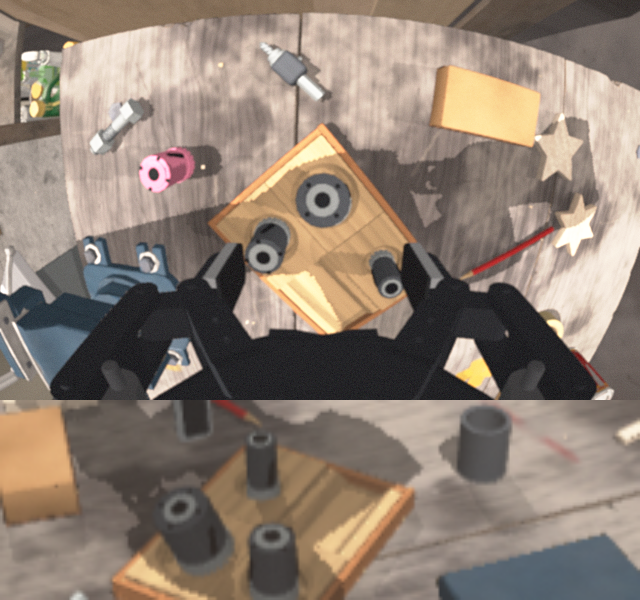

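The medium and small saws are seated upright. The large saw leans about 15-20° towards tool +x: its edge on the -x,-y side is caught on the rim. Its top is at (323,200). I'll regrip it lightly, ease it towards +x,+y and let it drop.

```bash
python3 - <<'E'
from h import *
s=get_state();f=lambda u,v,z:plane("wrist",u,v,z,s)
print("pos",s["position"],"Ltop",f(323,200,.066),f(323,200,.072),"M",f(263,258,.064),"S",f(390,288,.064),"corner",f(323,125,.019),f(210,224,.019))
print("side", [plane("side",210+u*210/640,150+v*66/200,.064) for u,v in[(181,107),(272,137),(260,38)]])
E
```

```text
pos [ 0.62834036 -0.12910023  0.16575339] Ltop [ 0.6317 -0.126 ] [ 0.6329 -0.1247] M [ 0.5614 -0.1292] S [ 0.6198 -0.2239] corner [ 0.6685 -0.0864] [ 0.525  -0.0786]
side [array([ 0.6323, -0.1273]), array([ 0.56  , -0.1257]), array([ 0.6196, -0.2219])]
```

```bash
python3 -m inch '[{"claw":0.8,"travel":[0.003,0,-0.2],"turn":0},{"claw":0.8,"travel":[0.003,0,-0.42],"turn":0},{"claw":0.8,"travel":[0.003,0,-0.54],"turn":0},{"claw":0.2,"travel":[0.003,0,-0.54],"turn":0},{"claw":-0.2,"travel":[0.003,0,-0.54],"turn":0}]' 25
python3 -m inch '[{"claw":-0.2,"travel":[0,0,0],"turn":0},{"claw":-0.2,"travel":[0,0,0],"turn":0},{"claw":-0.2,"travel":[0,0,0.02],"turn":0},{"claw":-0.2,"travel":[0,0,0.04],"turn":0},{"claw":-0.2,"travel":[0,0,0.04],"turn":0}]'
```

```text
clock: 11.85
position: [0.6298, -0.1294, 0.0586]
ee_rot: [-0.0, 0.917, 0.4, -0.0]
contact_force: [0.3, -0.9, 0.0]
width: 0.0492
gripper_force: 0.0
clock: 12.35
position: [0.6312, -0.1296, 0.0678]
ee_rot: [0.001, 0.917, 0.4, 0.001]
contact_force: [-1.0, -0.1, -1.2]
width: 0.0436
gripper_force: 25.5
```

```bash
python3 -m inch '[{"claw":-0.2,"travel":[0.026,0.028,0],"turn":0},{"claw":-0.2,"travel":[0.026,0.028,-0.03],"turn":0},{"claw":-0.2,"travel":[0.026,0.028,-0.04],"turn":0}]'
python3 -m inch '[{"claw":-0.2,"travel":[0,0,-0.02],"turn":0},{"claw":-0.2,"travel":[0,0,-0.02],"turn":0}]'
```

```text
clock: 12.65
position: [0.6357, -0.1239, 0.0588]
ee_rot: [0.0, 0.916, 0.4, -0.0]
contact_force: [-3.1, -0.3, 13.0]
width: 0.0441
gripper_force: 26.6
clock: 12.85
position: [0.6374, -0.1255, 0.0572]
ee_rot: [0.003, 0.916, 0.4, 0.001]
contact_force: [-1.8, -3.4, 13.4]
width: 0.0433
gripper_force: 23.5
```

```bash
python3 -m inch '[{"claw":-0.2,"travel":[-0.02,-0.018,0.005],"turn":0},{"claw":-0.2,"travel":[-0.035,-0.035,0.005],"turn":0},{"claw":-0.2,"travel":[-0.035,-0.035,0.005],"turn":0}]'
python3 -m inch '[{"claw":0.3,"travel":[0,0,0],"turn":0},{"claw":0.3,"travel":[0,0,0],"turn":0},{"claw":0.3,"travel":[0,0,0],"turn":0},{"claw":0.5,"travel":[0,0,0.25],"turn":0},{"claw":0.6,"travel":[0,0,0.5],"turn":0}]'
python3 - <<'E'
from h import *
s,im=shot("wrist");s1,i2=shot("side");print(s["position"])
o=np.zeros((600,640,3),np.uint8);o[:400]=im;o[400:]=cv2.resize(i2[150:216,210:420],(640,200))
cv2.imwrite("pics/w9.png",o)
E
```

```text
clock: 13.15
position: [0.6306, -0.131, 0.0569]
ee_rot: [0.001, 0.917, 0.4, 0.002]
contact_force: [1.5, 0.9, 6.9]
width: 0.0433
gripper_force: 25.1
clock: 13.65
position: [0.6268, -0.1303, 0.1538]
ee_rot: [-0.002, 0.917, 0.4, -0.003]
contact_force: [1.1, -0.9, -0.1]
width: 0.0682
gripper_force: 0.0
[ 0.62679793 -0.13032559  0.15379314]
```

View pics/w9.png

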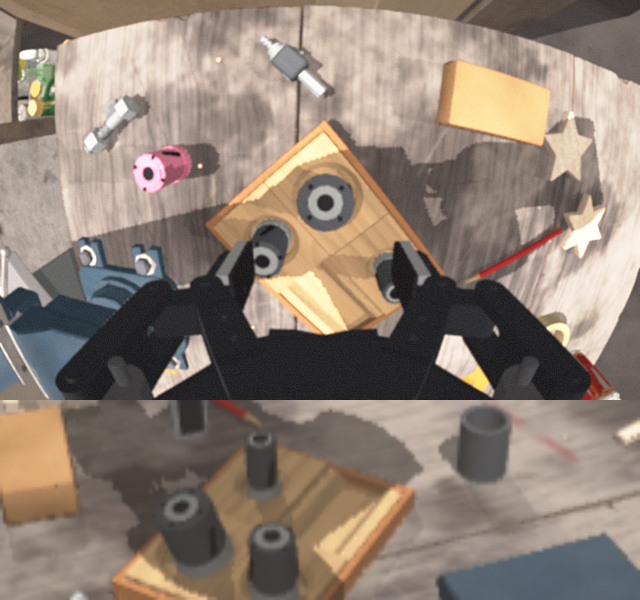

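The large saw still leans (its top is at (325,202), and the side view shows a slight lean left). I'll repeat with a bigger shift towards +x,+y and release there, so it drops in by itself.

```bash
python3 - <<'E'
from h import *
s=get_state();f=lambda u,v,z:plane("wrist",u,v,z,s)
print(s["position"],f(325,202,.068),plane("side",210+183*210/640,150+105*.33,.068))
E
python3 -m inch '[{"claw":0.6,"travel":[0.01,0,-0.2],"turn":0},{"claw":0.6,"travel":[0.01,0,-0.4],"turn":0},{"claw":0.6,"travel":[0.01,0,-0.48],"turn":0},{"claw":0.2,"travel":[0.01,0,-0.48],"turn":0},{"claw":-0.2,"travel":[0.01,0,-0.48],"turn":0}]' 25
python3 -m inch '[{"claw":-0.2,"travel":[0,0,0],"turn":0},{"claw":-0.2,"travel":[0,0,0],"turn":0},{"claw":-0.2,"travel":[0,0,0.02],"turn":0},{"claw":-0.2,"travel":[0.025,0.025,0.02],"turn":0},{"claw":-0.2,"travel":[0.036,0.038,0.02],"turn":0}]'
python3 -m inch '[{"claw":-0.2,"travel":[0,0,0],"turn":0}]'
```

```text
[ 0.63269571 -0.13209013  0.16247877] [ 0.6386 -0.1305] [ 0.6294 -0.1258]
clock: 14.25
position: [0.6305, -0.1307, 0.059]
ee_rot: [-0.0, 0.917, 0.4, -0.0]
contact_force: [-0.2, -0.4, -1.2]
width: 0.0433
gripper_force: 28.7
clock: 14.75
position: [0.6376, -0.124, 0.0644]
ee_rot: [0.001, 0.916, 0.4, -0.001]
contact_force: [-4.2, -5.6, 2.7]
width: 0.0433
gripper_force: 27.7
clock: 14.85
position: [0.6374, -0.1237, 0.064]
ee_rot: [0.001, 0.916, 0.4, -0.001]
contact_force: [-3.3, -4.0, 3.7]
width: 0.0432
gripper_force: 27.4
```

```bash
python3 -m inch '[{"claw":0.3,"travel":[0,0,0],"turn":0},{"claw":0.3,"travel":[0,0,0],"turn":0},{"claw":0.3,"travel":[0,0,0],"turn":0},{"claw":0.5,"travel":[0,0,0.25],"turn":0},{"claw":0.6,"travel":[-0.03,-0.03,0.48],"turn":0}]'
python3 - <<'E'
from h import *
s,im=shot("wrist");s1,i2=shot("side");print(s["position"])
cv2.imwrite("pics/w10.png",im);cv2.imwrite("pics/s10.png",i2)
# compare saw outlines in side view: dark mask per-row extents in the tray region
for n,j in(("s10",i2),):
    for nm,(u0,u1,v0,v1) in{"L":(255,288,175,212),"M":(289,312,188,220),"S":(286,305,158,184)}.items():
        g=cv2.cvtColor(j[v0:v1,u0:u1],cv2.COLOR_BGR2HSV)
        m=(g[:,:,1]<75)
        m2=cv2.connectedComponentsWithStats(m.astype(np.uint8));k=1+np.argmax(m2[2][1:,4]);mm=m2[1]==k
        rows=[(v0+r,u0+np.where(mm[r])[0].min(),u0+np.where(mm[r])[0].max()) for r in range(0,v1-v0,3) if mm[r].any()]
        pts=np.argwhere(mm);d=cv2.PCACompute2(pts.astype(np.float64),None)
        print(nm,rows,"axis",d[1][0])
E
```

```text
clock: 15.35
position: [0.6317, -0.1281, 0.159]
ee_rot: [-0.001, 0.916, 0.4, -0.001]
contact_force: [0.9, -0.5, 0.4]
width: 0.0682
gripper_force: 0.0
[ 0.63171054 -0.1280512   0.15898004]
L [(175, np.int64(255), np.int64(278)), (178, np.int64(255), np.int64(276)), (181, np.int64(255), np.int64(280)), (184, np.int64(255), np.int64(282)), (187, np.int64(255), np.int64(282)), (190, np.int64(255), np.int64(282)), (193, np.int64(255), np.int64(282)), (196, np.int64(255), np.int64(283)), (199, np.int64(264), np.int64(284)), (202, np.int64(265), np.int64(284)), (205, np.int64(265), np.int64(283)), (208, np.int64(268), np.int64(278))] axis [0.85339973 0.52125704]
M [(191, np.int64(295), np.int64(303)), (194, np.int64(292), np.int64(306)), (197, np.int64(292), np.int64(306)), (200, np.int64(292), np.int64(306)), (203, np.int64(292), np.int64(306)), (206, np.int64(292), np.int64(307)), (209, np.int64(292), np.int64(307)), (212, np.int64(292), np.int64(307)), (215, np.int64(292), np.int64(307)), (218, np.int64(299), np.int64(301))] axis [0.9983808 0.0568839]
S [(158, np.int64(286), np.int64(304)), (161, np.int64(286), np.int64(304)), (164, np.int64(286), np.int64(304)), (167, np.int64(286), np.int64(300)), (170, np.int64(291), np.int64(300)), (173, np.int64(291), np.int64(300)), (176, np.int64(291), np.int64(301)), (179, np.int64(291), np.int64(301)), (182, np.int64(292), np.int64(299))] axis [0.99673445 0.08074927]
```

```bash
python3 - <<'E'
from h import *
j=cv2.imread("pics/s10.png");g=cv2.cvtColor(j,cv2.COLOR_BGR2GRAY)
for v in range(176,212,3):print(v,*g[v,254:292])
E
```

```text
176 67 66 66 69 90 67 71 103 103 99 76 77 78 96 97 97 97 98 99 100 97 99 98 90 79 96 106 121 124 123 122 123 119 105 104 97 90 73
179 67 67 67 69 91 89 64 64 67 94 93 94 95 93 92 84 83 82 79 74 73 73 77 85 109 118 124 122 124 124 124 123 118 103 102 95 103 93
182 66 65 66 65 65 66 65 66 71 98 88 77 61 71 113 130 120 113 95 97 114 119 126 108 80 74 77 96 116 120 118 122 123 124 118 114 117 109
185 69 72 71 69 68 66 66 65 66 68 75 77 82 124 134 131 91 73 64 65 87 116 129 120 83 74 73 75 79 125 124 120 115 116 120 125 129 130
188 67 66 66 65 66 64 64 64 64 61 66 74 76 67 60 83 89 99 97 88 81 75 75 74 73 71 64 57 69 132 125 128 128 128 126 128 125 122
191 96 69 68 68 71 71 70 69 67 69 58 60 60 62 63 63 64 64 63 64 64 63 61 63 62 61 60 58 63 105 132 135 136 135 132 131 131 133
194 69 67 66 66 66 68 73 92 107 113 70 59 61 61 61 62 63 63 62 64 64 63 61 61 60 48 43 54 60 90 124 121 123 130 132 134 131 121
197 65 64 63 69 89 107 123 128 107 100 74 59 60 61 61 63 62 62 63 64 64 64 62 61 54 41 47 59 59 70 102 112 123 123 124 130 126 90
200 85 121 103 117 133 128 121 102 99 102 103 69 60 61 61 62 62 65 63 64 63 63 61 58 40 42 55 60 67 87 93 103 103 118 124 136 132 105
203 189 214 210 199 123 124 128 120 108 100 106 94 96 86 71 66 66 62 63 63 63 64 64 60 62 72 85 96 93 89 101 126 125 129 126 131 137 104
206 208 205 204 208 211 211 209 162 132 124 113 113 99 100 101 101 102 102 102 104 103 103 103 102 101 101 97 97 99 104 107 111 111 137 136 130 111 70
209 113 147 182 199 209 215 216 215 213 206 159 156 127 125 105 107 102 106 104 105 104 108 109 108 109 108 108 110 109 106 109 109 109 110 124 108 104 74
```

```bash
python3 - <<'E'
from h import *
a=np.load("w6.npy");s=dict(position=a[:3],ee_rot=a[3:])
print("edge side",[plane("side",u,v,0) for u,v in[(179,110),(203,226),(230,340)]])
print("edge w6",[plane("wrist",u,v,0,s) for u,v in[(120,112),(220,106),(300,105),(400,107),(500,118),(600,138)]])
def ln(n,p,q,s=None):
    o,d1=ray(n,*p,s);_,d2=ray(n,*q,s);nn=np.cross(d1,d2);return nn/np.linalg.norm(nn),o
for w in [((395,107),(530,5)),((390,107),(480,30))]:
  n1,o1=ln("side",(75,80),(215,310));n2,o2=ln("wrist",*w,s)
  d=np.cross(n1,n2);d/=np.linalg.norm(d)
  P=np.linalg.lstsq(np.array([n1,n2,d]),np.array([n1@o1,n2@o2,d@[.68,0,0.1]]),rcond=None)[0];print("line",P,d)
g=get_state();print(g["qpos"],g["position"])
c=plane("wrist",290,62,.018,dict(position=g["position"],ee_rot=g["ee_rot"]));print(c)
# arbor in the wrist picture
im=cv2.imread("pics/w10.png");h=cv2.cvtColor(im,cv2.COLOR_BGR2HSV)[25:110,245:345]
m=(h[:,:,1]<40).astype(np.uint8);n,l,st,ce=cv2.connectedComponentsWithStats(m)
k=1+np.argmax(st[1:,4]);pts=np.argwhere(l==k)[:,::-1]+[245,25];w=np.array([plane("wrist",*p,.012,g) for p in pts])
print(st[k],w.mean(0));mu,ev=cv2.PCACompute(w,None);print(mu,ev[0],(w-mu)@ev[0].T.min() if 0 else np.ptp((w-mu)@ev.T,axis=0),w[((w-mu)@ev[0]).argmax()],w[((w-mu)@ev[0]).argmin()])
E
```

```text
edge side [array([ 1.1083, -0.3853]), array([ 0.7365, -0.0146]), array([0.5338, 0.1801])]
edge w6 [array([0.5212, 0.2125]), array([0.598 , 0.1355]), array([0.648 , 0.0866]), array([0.7099, 0.029 ]), array([ 0.7815, -0.0406]), array([ 0.8907, -0.1492])]
line [0.80710177 0.03756321 0.08905845] [-0.04868691 -0.1239485  -0.99109351]
line [0.79256178 0.04559151 0.08900605] [-0.04599142 -0.12542953 -0.99103593]
[-3.09842811e-01  4.31208284e-01  1.47794633e+00  1.28416972e-04
  1.21829904e+00  4.38395388e-01] [ 0.63570202 -0.13060899  0.16663782]
[ 0.6956 -0.0278]
[  12   17   75   63 1669] [ 0.69013469 -0.03360276]
[[ 0.69013469 -0.03360276]] [-0.06285895  0.99802242] [0.08445067 0.0297607 ] [0.6872 0.008 ] [ 0.6986 -0.0759]
```

The wall post stands near (0.80, 0.04), well clear of the arbor. Next I'll turn the gripper across the collar and hover over it.

```bash
python3 -m inch '[{"claw":0.2,"travel":[0.05,0.1,0],"turn":0.047},{"claw":0.2,"travel":[0.1,0.22,0],"turn":0.094},{"claw":0.2,"travel":[0.16,0.36,0],"turn":0.141},{"claw":0.2,"travel":[0.24,0.48,-0.1],"turn":0.188},{"claw":0.2,"travel":[0.24,0.48,-0.2],"turn":0.235}]'
python3 -m inch '[{"claw":0.2,"travel":[0,0,0],"turn":0.025},{"claw":0.2,"travel":[0,0,0],"turn":0.025},{"claw":0.2,"travel":[0,0,0],"turn":0.025}]'
python3 - <<'E'
from h import *
s,im=shot("wrist");cv2.imwrite("pics/w11.png",im);np.save("w11.npy",np.r_[s["position"],s["ee_rot"]]);print(s["position"],s["ee_rot"])
print("tcp yaw of y",np.degrees(np.arctan2(*R.from_quat(np.r_[s["ee_rot"][1:],s["ee_rot"][0]]).as_matrix()[1::-1,1])))
E
```

```text
clock: 15.95
position: [0.682, -0.0295, 0.119]
ee_rot: [0.001, 0.707, 0.707, 0.002]
contact_force: [0.1, 0.6, 0.7]
width: 0.0511
gripper_force: 0.0
clock: 16.25
position: [0.6799, -0.033, 0.1191]
ee_rot: [0.0, 0.683, 0.73, 0.0]
contact_force: [-0.7, -1.3, -0.4]
width: 0.0514
gripper_force: 0.0
[ 0.67989443 -0.03299431  0.11914002] [1.01088125e-05 6.83024340e-01 7.30395584e-01 2.01735777e-04]
tcp yaw of y 3.8391352741941205
```

View pics/w11.png

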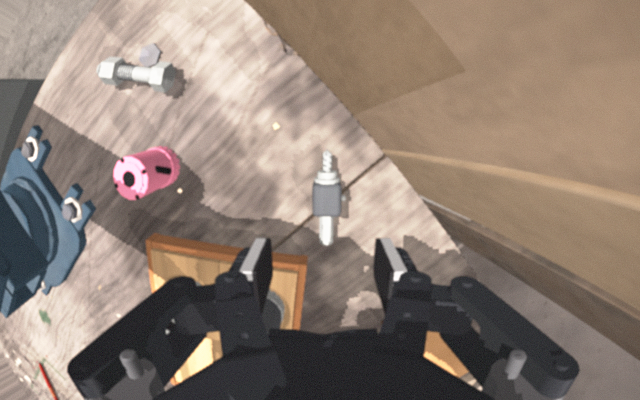

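The arbor lies vertically in the image, with its collar at (327,197), drill tip at (328,153) and shank end at (328,243). It's lined up between the fingers, with free space around it. That was the 14th and last picture, so from here I check by numbers.

```bash
python3 - <<'E'
from h import *
s=get_state();f=lambda u,v,z:plane("wrist",u,v,z,s)
print(s["position"],f(327,197,.02),f(328,153,.011),f(328,243,.011))
E
```

```text
[ 0.6800169  -0.0331896   0.11954817] [ 0.6833 -0.0263] [0.6819 0.0057] [ 0.6871 -0.0676]
```

```bash
python3 -m inch '[{"claw":0.2,"travel":[0.018,0.03,-0.2],"turn":0},{"claw":0.2,"travel":[0.018,0.03,-0.4],"turn":0},{"claw":0.2,"travel":[0.018,0.03,-0.44],"turn":0},{"claw":0.2,"travel":[0.018,0.03,-0.44],"turn":0}]' 40
python3 -m inch '[{"claw":0.2,"travel":[0,0,0],"turn":0}]'
```

```text
clock: 16.7
position: [0.6824, -0.0273, 0.0303]
ee_rot: [-0.001, 0.683, 0.731, -0.001]
contact_force: [-0.3, 0.2, 0.3]
width: 0.0515
gripper_force: 0.0
clock: 16.8
position: [0.6848, -0.0275, 0.0332]
ee_rot: [0.001, 0.683, 0.731, 0.001]
contact_force: [-0.6, -0.6, 1.6]
width: 0.0513
gripper_force: 0.0
```

```bash
python3 -m inch '[{"claw":-0.3,"travel":[0,0,0],"turn":0},{"claw":-0.7,"travel":[0,0,0],"turn":0},{"claw":-0.7,"travel":[0,0,0],"turn":0},{"claw":-0.7,"travel":[0,0,0],"turn":0},{"claw":-0.7,"travel":[0,0,0],"turn":0}]' 60
python3 -m inch '[{"claw":-0.7,"travel":[0,0,0.2],"turn":0},{"claw":-0.7,"travel":[0,0,0.4],"turn":0},{"claw":-0.7,"travel":[-0.1,0,0.6],"turn":0},{"claw":-0.7,"travel":[-0.3,-0.1,0.6],"turn":-0.02},{"claw":-0.7,"travel":[-0.5,-0.2,0.6],"turn":-0.04}]'
```

```text
clock: 17.3
position: [0.6846, -0.0274, 0.0337]
ee_rot: [0.002, 0.682, 0.731, 0.001]
contact_force: [0.2, 0.3, 5.6]
width: 0.02
gripper_force: 59.5
clock: 17.8
position: [0.5836, -0.0673, 0.1535]
ee_rot: [0.002, 0.727, 0.686, 0.001]
contact_force: [-0.1, -1.1, -1.2]
width: 0.0199
gripper_force: 59.2
```

```bash
python3 -m inch '[{"claw":-0.7,"travel":[-0.05,-0.2,0],"turn":0},{"claw":-0.7,"travel":[-0.1,-0.4,0],"turn":0},{"claw":-0.7,"travel":[-0.14,-0.6,0],"turn":0},{"claw":-0.7,"travel":[-0.14,-0.76,-0.05],"turn":0},{"claw":-0.7,"travel":[-0.14,-0.76,-0.15],"turn":0}]'
python3 - <<'E'
from h import *
for i in range(4):
    s,im=shot("wrist");print(s["position"].round(4),end=" ")
print(s["ee_rot"].round(3),s["width"])
cv2.imwrite("pics/w12.png",im)
g=cv2.cvtColor(im,cv2.COLOR_BGR2HSV)
# tray rim/block: project tray model and seated saw tops, compare with dark blobs
f=lambda u,v,z:plane("wrist",u,v,z,s)
m=((g[:,:,2]<110)&(g[:,:,1]<90)).astype(np.uint8)[:260]
n,l,st,ce=cv2.connectedComponentsWithStats(cv2.morphologyEx(m,2,np.ones((5,5))))
for k in range(1,n):
    if 150<st[k,4]<6000:print(st[k],ce[k].round(0),f(*ce[k],.05))
E
```

```text
clock: 18.3
position: [0.5568, -0.2245, 0.1233]
ee_rot: [0.004, 0.728, 0.685, 0.0]
contact_force: [0.1, -0.9, -1.3]
width: 0.0201
gripper_force: 59.2
[ 0.5568 -0.2245  0.1233] [ 0.5539 -0.221   0.1188] [ 0.5533 -0.2193  0.1193] [ 0.5541 -0.2188  0.1205] [-0.002  0.727  0.686 -0.   ] 0.019672762263217916
[113   0  36  22 523] [130.   8.] [ 0.4246 -0.0538]
[ 23  43  21  41 329] [34. 63.] [ 0.3071 -0.0656]
[319  67  20  20 320] [328.  77.] [ 0.5632 -0.1274]
[ 395   70   63   51 1465] [418. 101.] [ 0.6195 -0.1441]
[ 595   73   45  105 2298] [625. 110.] [ 0.8368 -0.1373]
[433  79  17  18 243] [441.  88.] [ 0.6358 -0.1351]
[307  91  35  15 270] [323.  99.] [ 0.5589 -0.1415]
[  9  96  15  28 191] [ 16. 109.] [ 0.2723 -0.1014]
[  0 143  10  23 168] [  4. 153.] [ 0.2379 -0.1387]
[ 453  146   41   98 2103] [471. 193.] [ 0.6591 -0.2069]
[397 195  37  38 824] [412. 211.] [ 0.6153 -0.2172]
[420 221  16  16 207] [428. 229.] [ 0.627 -0.231]
[ 295  231   57   29 1391] [323. 247.] [ 0.5531 -0.2394]
[271 247  15  13 161] [278. 253.] [ 0.5217 -0.2428]
[360 246  15  14 159] [367. 253.] [ 0.5833 -0.2461]
```

```bash
python3 -m inch '[{"claw":-0.7,"travel":[0.01,0,-0.15],"turn":0},{"claw":-0.7,"travel":[0.01,0,-0.28],"turn":0},{"claw":-0.7,"travel":[0.01,0,-0.35],"turn":0},{"claw":-0.7,"travel":[0.01,0,-0.365],"turn":0},{"claw":-0.7,"travel":[0.01,0,-0.365],"turn":0}]'
python3 -m inch '[{"claw":-0.7,"travel":[0,0,-0.01],"turn":0},{"claw":-0.7,"travel":[0,0,-0.015],"turn":0},{"claw":-0.7,"travel":[0,0,-0.015],"turn":0}]'
```

```text
clock: 19.0
position: [0.5579, -0.2186, 0.049]
ee_rot: [0.0, 0.727, 0.687, 0.0]
contact_force: [-0.3, 0.3, -0.7]
width: 0.02
gripper_force: 59.2
clock: 19.3
position: [0.5577, -0.2192, 0.0461]
ee_rot: [0.001, 0.727, 0.687, 0.0]
contact_force: [-0.3, 0.5, -1.6]
width: 0.0194
gripper_force: 59.2
```

```bash
python3 -m inch '[{"claw":-0.7,"travel":[0,0,-0.01],"turn":0},{"claw":-0.7,"travel":[0,0,-0.015],"turn":0}]'
python3 -m inch '[{"claw":-0.4,"travel":[0,0,0],"turn":0},{"claw":-0.25,"travel":[0,0,0],"turn":0},{"claw":-0.25,"travel":[0,0,0],"turn":0},{"claw":-0.25,"travel":[0,0,0.25],"turn":0},{"claw":-0.2,"travel":[0,0,0.5],"turn":0}]'
python3 -m inch '[{"claw":0,"travel":[-0.2,-0.15,0.1],"turn":0},{"claw":0,"travel":[-0.4,-0.3,0.2],"turn":0},{"claw":0,"travel":[-0.4,-0.3,0.2],"turn":0}]'
python3 - <<'E'
from h import *
for i in range(3): s,im=shot("wrist")
cv2.imwrite("pics/w13.png",im);np.save("w13.npy",np.r_[s["position"],s["ee_rot"]]);print(s["position"],s["ee_rot"])
# rectify to top view at z=.06 (tops) and print dark/bright blobs in the tray
for z,name in((.064,"top"),):
    g=cv2.cvtColor(im,cv2.COLOR_BGR2HSV)
    m=((g[:,:,1]<70)).astype(np.uint8)[:300]
    n,l,st,ce=cv2.connectedComponentsWithStats(cv2.morphologyEx(m,2,np.ones((3,3))))
    for k in range(1,n):
        if 100<st[k,4]<9000:
            p=plane("wrist",*ce[k],.03,s)
            if .5<p[0]<.7 and -.29<p[1]<-.06:print(st[k],ce[k].round(0),p)
E
```

```text
clock: 19.5
position: [0.5577, -0.2194, 0.0436]
ee_rot: [0.001, 0.727, 0.687, 0.0]
contact_force: [-2.2, 2.2, 12.9]
width: 0.0201
gripper_force: 60.7
clock: 20.0
position: [0.5561, -0.2185, 0.1416]
ee_rot: [-0.002, 0.727, 0.687, -0.001]
contact_force: [1.7, -0.7, 0.1]
width: 0.0342
gripper_force: 0.0
clock: 20.3
position: [0.475, -0.2819, 0.1849]
ee_rot: [0.002, 0.728, 0.686, -0.001]
contact_force: [1.4, 0.2, -0.5]
width: 0.0424
gripper_force: 0.0
[ 0.47674968 -0.28003261  0.18312947] [8.35977833e-04 7.27847710e-01 6.85738225e-01 3.14268778e-04]
[ 385    0   51   45 1642] [410.  21.] [ 0.566  -0.1267]
[ 393   82   28   79 1238] [405. 122.] [ 0.5561 -0.2219]
[451 112  46  28 987] [474. 125.] [ 0.6265 -0.2256]
```

```bash
python3 - <<'E'
from h import *
s,j=shot("side");cv2.imwrite("pics/s13.png",j)
g=cv2.cvtColor(j,cv2.COLOR_BGR2GRAY).astype(float)
def tops(c,pts,z=.064):
    for nm,(x,y) in pts.items():
        uv=[]
        for du in range(-14,15):
            pass
# side: body edges per row (gray step) for L and M
for nm,(c,w,v0,v1) in{"L":(273,14,186,203),"M":(299,11,198,215),"S":(296,9,168,181)}.items():
    E=[]
    for v in range(v0,v1,3):
        r=g[v,c-w:c+w+1];d=np.diff(r);E.append((v,c-w+int(np.argmin(d[:w])),c-w+w+int(np.argmax(d[w:]))))
    print(nm,E)
def P(x,y,z):
    p=imaging.camera_params("side");T=np.linalg.inv(p["cam_to_world"]);q=p["camera_matrix"]@(T@[x,y,z,1])[:3];return (q[:2]/q[2]).round(1)
for nm,b,r in(("L",(.627,-.133),.022),("M",(.561,-.129),.0175),("S",(.621,-.223),.013)):
    print(nm,"expect top",P(*b,.064),"teeth",P(*b,.022),"halfwidth",np.linalg.norm(P(b[0]+r*.9,b[1]+r*.43,.05)-P(*b,.05)))
# bright ring around hole in the side image
for nm,(u,v) in{"L":(272,183),"M":(299,194),"S":(296,165)}.items():
    q=g[v-6:v+7,u-8:u+9];m=(q>95)&(q<175);yy,xx=np.nonzero(m);print(nm,"ring",u-8+xx.mean(),v-6+yy.mean(),m.sum())
print(*g[176:192,264:284].astype(int).tolist(),sep="\n")
E
```

```text
L [(186, 270, 282), (189, 262, 282), (192, 263, 283), (195, 262, 283), (198, 262, 285), (201, 265, 284)]
M [(198, 290, 306), (201, 289, 306), (204, 291, 307), (207, 289, 308), (210, 290, 306), (213, 291, 307)]
S [(168, 290, 300), (171, 290, 300), (174, 290, 300), (177, 291, 300), (180, 290, 302)]
L expect top [272.9 184.4] teeth [274.5 199.1] halfwidth 10.100495037373134
M expect top [299.6 194.1] teeth [300.3 208.9] halfwidth 8.300602387778865
S expect top [295.  162.1] teeth [295.8 176.6] halfwidth 5.700877125495678
L ring 271.7417218543046 182.64238410596028 151
M ring 298.9568345323741 192.88489208633092 139
S ring 296.6341463414634 163.739837398374 123
[101, 100, 98, 98, 99, 99, 100, 101, 100, 101, 100, 101, 102, 104, 127, 161, 175, 198, 200, 150]
[102, 101, 102, 101, 100, 101, 102, 103, 104, 103, 102, 101, 104, 126, 160, 170, 198, 204, 202, 195]
[101, 100, 99, 100, 99, 99, 102, 104, 105, 105, 105, 106, 116, 154, 173, 190, 204, 201, 198, 180]
[95, 95, 97, 100, 107, 102, 106, 109, 114, 114, 115, 113, 121, 135, 180, 194, 201, 199, 198, 153]
[99, 100, 106, 107, 120, 118, 132, 128, 
[... 413 characters left out ...]
212, 206, 154, 117, 115, 117, 143, 202]
[116, 119, 127, 190, 217, 211, 142, 109, 91, 96, 137, 188, 211, 196, 130, 115, 115, 115, 125, 204]
[119, 120, 121, 156, 201, 212, 213, 184, 163, 168, 214, 206, 190, 151, 95, 110, 115, 109, 116, 199]
[114, 118, 117, 114, 135, 183, 197, 200, 200, 200, 192, 176, 134, 105, 85, 106, 110, 85, 97, 197]
[92, 111, 118, 101, 85, 123, 140, 147, 150, 146, 118, 117, 118, 115, 114, 109, 97, 76, 103, 215]
[67, 90, 110, 103, 99, 118, 116, 117, 116, 116, 117, 118, 115, 112, 103, 89, 81, 78, 99, 206]
[65, 70, 83, 99, 103, 110, 111, 112, 109, 111, 112, 106, 102, 99, 84, 85, 82, 78, 91, 179]
[63, 69, 73, 76, 78, 87, 91, 92, 92, 94, 94, 74, 84, 86, 85, 84, 82, 78, 87, 170]
```

```bash
python3 -m inch '[{"claw":0,"travel":[0.2,0.1,0.1],"turn":0},{"claw":0,"travel":[0.4,0.2,0.2],"turn":0},{"claw":0,"travel":[0.55,0.25,0.3],"turn":0},{"claw":0,"travel":[0.55,0.25,0.3],"turn":0},{"claw":0,"travel":[0.55,0.25,0.3],"turn":0}]'
python3 - <<'E'
from h import *
for i in range(4): s,im=shot("wrist")
cv2.imwrite("pics/w14.png",im);print(s["position"])
g=cv2.GaussianBlur(cv2.cvtColor(im,cv2.COLOR_BGR2GRAY),(3,3),0)
def P(x,y,z):
    p=imaging.camera_params("wrist");K=p["camera_matrix"];T=np.eye(4);q=s["ee_rot"];T[:3,:3]=R.from_quat(np.r_[q[1:],q[0]]).as_matrix();T[:3,3]=s["position"]
    c=(np.linalg.inv(T@p["T_tool_cam"])@[x,y,z,1])[:3];h=np.hypot(*c[:2]);r=np.arctan2(h,c[2])*K[0,0];return np.array([K[0,2]+c[0]/h*r,K[1,2]+c[1]/h*r])
for nm,b in(("L",(.627,-.133)),("M",(.561,-.129)),("S",(.621,-.223)),("arbor",(.556,-.219))):
    e=P(*b,.064 if nm!="arbor" else .03);u,v=e.round().astype(int)
    w=g[max(v-16,0):v+17,u-16:u+17]
    br=(w>150).astype(np.uint8);n,l,st,ce=cv2.connectedComponentsWithStats(br)
    o=[(c+[u-16,max(v-16,0)]).round(1).tolist()+[int(a[4])] for a,c in zip(st[1:],ce[1:]) if a[4]>25]
    print(nm,"exp",e.round(1),"teeth lvl",P(*b,.022).round(1),o)
    if o and nm!="arbor":
        print("   world",[plane("wrist",*q[:2],.064,s) for q in o])
e=P(.627,-.133,.064).round().astype(int);c=g[max(e[1]-30,0):e[1]+30:2,e[0]-30:e[0]+30:2];print(*[" ".join(f"{x:3d}" for x in r) for r in c],sep="\n")
E
```

```text
clock: 21.0
position: [0.5882, -0.2275, 0.2409]
ee_rot: [-0.001, 0.726, 0.688, -0.0]
contact_force: [-0.4, 0.9, -0.2]
width: 0.0428
gripper_force: 0.0
[ 0.58612142 -0.22859583  0.24065615]
L exp [359.7  84.2] teeth lvl [355.4  87.8] [[372.8, 69.3, 30], [346.1, 73.8, 32], [364.0, 85.5, 421]]
   world [array([ 0.6405, -0.1185]), array([ 0.6145, -0.1223]), array([ 0.631 , -0.1344])]
M exp [290.7  83.9] teeth lvl [294.7  87.6] [[279.3, 70.1, 54], [304.5, 69.5, 26], [293.0, 82.9, 252]]
   world [array([ 0.5508, -0.1143]), array([ 0.5751, -0.1158]), array([ 0.5633, -0.1282])]
S exp [357.6 175.8] teeth lvl [353.7 168.4] [[371.7, 186.1, 79], [347.2, 189.6, 74]]
   world [array([ 0.6349, -0.2343]), array([ 0.6101, -0.2365])]
arbor exp [295.1 169.5] teeth lvl [295.8 168.2] [[281.3, 177.5, 95], [306.5, 183.2, 31]]
232 229 232 234 235 235 229 229 233 234 237 237 235 236 237 237 239 241 241 240 239 238 238 235 234 236 235 234 200 188
233 229 232 234 235 234 230 230 232 231 234 236 235 236 238 236 239 241 240 240 240 237 237 235 234 235 234 235 201 187
232 229 232 234 235 235 230 230 231 230 230 2
[... 2614 characters left out ...]
 158 141  96  63  63  78  87  85  83  83  72  59  76  85  86  85  89 108 127 123 129 152 153 131 123
174 160 150 148 152 155 144 121  99  70  62  76  83  84  84  72  56  72  84  85  84  86  96 113 121 142 156 150 129 124
174 165 157 152 151 147 140 132 124 109  86  72  73  77  79  82  81  84  85  87  91 103 117 126 134 152 157 149 127 127
173 166 162 160 155 152 147 136 129 128 130 119 103  87  85  97 100 107 110 109 118 131 135 140 147 154 157 149 126 125
173 164 163 167 164 157 150 142 138 137 142 141 139 131 129 135 135 138 134 133 136 141 148 154 151 154 157 150 126 124
173 165 163 169 172 168 154 144 142 145 145 142 140 138 135 137 138 135 133 139 149 160 165 160 152 154 156 152 126 124
```

```bash
python3 -c "
from rig import ticket
print(ticket.sign_off())"
```

```text
the job is handed in; nothing more can be done
None
```

I handed the job in with all three hole saws standing in their bores and the arbor lying in its trough. The large saw first stuck leaning on its bore's rim, and I freed and reseated it. The final positions of the large saw and the arbor were checked from image measurements only, because the picture views were used up, and sign-off gave no verdict. I never touched the coupling, the bolt or the pink look-alike.

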